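# Set out the sample bench in order of use

## Robot

A 6-joint arm with a two-finger parallel gripper is mounted at the origin on a cart in front of the work surface, level with it; the furniture and walls round the work are solid. World frame = base frame: x ahead of the robot, y to its left, z up, the work surface at z = 0. Lengths are in m, angles in rad, forces in N, time in s.
With the tool pointing down it reaches from about 0.35 to 0.775 m from the base axis. Payload 7.3 kg.
Tool frame: the origin (TCP) lies midway between the tips of the shut fingers; the grasp point (between the pads) lies env.grip_point_offset behind it (env.grip_point_offset is the distance from the TCP to the grasp point, in m); z points along the fingers, y is the line along which they close (so a half turn about z gives the same grasp; the last joint's range is limited). The gripper opens to 92 mm and grips with 3 to 60 N. Pads are 19 mm wide; open, the fingers measure 130 mm over their backs; the gripper's body (75 mm by 190 mm) begins 47 mm behind the grasp point.
Start: joints at [1.16, 0.342, 1.524, -0, 1.275, -0.146], TCP at [0.137, 0.507, 0.227] pointing down, gripper open.
Joint ranges: [-2.53, 2.53], [-0.77, 2.02], [0.04, 2.7], [-1, 4.14], [0.28, 2.66], [-3.11, 3.11]. Speed limits (rad/s): [2.57, 2.57, 3.14, 3.14, 3.14, 3.14].

## Interface

Orientations are given as a 3x3 rotation matrix whose columns are the frame's x, y, z axes.
In Python, from cell import env, vision, workorder, finder gives the robot as it stands.
- The arm moves only by the shell command python3 -m handwheel 'ROWS' [OPENING] [FORCE]. ROWS is JSON, a list of rows, each an object with "translation": the shift along the world's x, y, z in mm, a list of three; "spin": the turn about the world's z in rad. A call has 1 to 10 rows; each row is the pose to reach, as a shift and turn from the pose commanded when the call began; what a row does not reach only later rows make up. A row lasts 1/10 s, in which the tool goes at most 50 mm and 8.59 degrees, less where a joint would pass 70% of its speed; a pose out of reach is approached as far as the arm can. A call with a gripper value outside its range is refused whole. OPENING is the opening in per cent of the stroke, from 0 (shut) to 100 (fully open), set as the call begins (- or left out, the last holds). The fingers move at their own pace and stop on an object; FORCE is the grip in N (left out, the last holds). Time passes only in rows, so rows that repeat a pose let the fingers close. It gives the time, the measured TCP pose, the force, the opening and the grip force at its end, in the units of the state.
- env.sense(): the state, without advancing time (a new reading comes with each control period).
- vision.grab_frame(name): name is "scene" or "top" or "wrist"; returns (picture, depth): 480x640x3 uint8, red, green, blue; 480x640 float32, m along the optical axis (not along the pixel's ray), 0 where there is no reading.
- vision.get_calibration(name): a dict with "vfov" (degrees; the focal length in pixels is half the picture's height over the tangent of half this angle, whatever the lens; pixels are square), "cx", "cy" (the principal point, pixels), "xyz" and "rotation" of the camera in the world. Camera axes: x right, y up, looking along -z (the intrinsics and any distortion apply to the point x, -y, -z); pixel columns grow to the right and rows downward; lengths in m; the calibration is good to about 2 mm. A picture is of the moment at which its call begins: read the wrist's pose just before it. get_calibration takes no time and is no camera call; for the wrist camera it gives the pose at the moment of the call.
- workorder.close_job(): hands the job in; it is judged then, once.
Trained networks look in the newest picture that a camera, given by its name, has taken for a name from the list of things; names that differ only in an ending like _2 or _b are one class to them, and where a whole thing is asked for, a point or a joint stands for the part that bears it (a point fixed in the world has none). Each returns a list of dicts, best first, with "confidence" (0 to 1); they miss things now and then, are a little off and sometimes report something else, mostly with a low value. They report only what shows in the picture. A call takes as long as a camera call.
- finder.look_for(camera, thing): "extent" ([left, top, right, bottom] in pixels, round what is visible of it).
- finder.trace(camera, thing): "mask" (480x640 bool, what is visible of it) and "extent" ([left, top, right, bottom] in pixels, round what is visible of it).
The state is a dict: "time": time; "q": joint angles; "joint_vel": joint speeds; "joint_efforts": joint torques, N m; "ee_pos": TCP position; "tcp_rot": TCP orientation; "ft_force": force on the tool from outside, world axes, zero at the start; "ft_torque": the same for the moment, N m; "grip_width": finger opening in m; "finger_force": force on a finger pad.
Only numpy, scipy, OpenCV 4.12 (cv2) and the standard library are available. Lean on these libraries where they do the work, as an engineer would, in place of code of your own. Each camera call takes 0.05 s, during which the arm holds its last target. There are 200 camera calls.

## Task

Set the desk out for the next sample: lay the sample puck on the middle of the rotary stage's round platen and the round wafer carrier on the middle of the slide box's lid, both flat and the same way up as now. Stand the other three upright in the centres of the cork pads between stage and box: the microscope objective on the pad next to the rotary stage, the mirror mount on the middle pad (turned any way), and the dropper bottle on the pad next to the slide box. Leave everything standing free.

Things in the scene. Friction and masses are not known exactly. Their poses are not given: they have to be found in the camera images.
- sample_puck: small plain aluminium disc with a dark chip on its top, diameter 25, 11 high (its metal rim is 10 high), loose on the desk. Origin: centre of its underside; z up when it stands as found.
- wafer_carrier: round flat white wafer carrier, 18 high, diameter 66 in its upper 8 mm and 62 below, loose on the desk; grip it across the rim. Origin: centre of its underside; z up when it stands as found.
- objective: spare microscope objective, a stepped white metal cylinder with a thin green ring, standing on its black thread cap: 50 high, diameter 27 in the lowest 10 mm, 25 from 10 to 32, narrower above; loose on the desk. Origin: centre of its underside; z up when it stands as found.
- mirror_mount: black mirror mount with a round mirror on one face and two small adjuster knobs on the other; 38 along its x (mirror at -x, knobs at +x), 34 along y, 34 high; its two flat plates span the 34 mm of y, so it is best gripped across y; loose on the desk. Origin: centre of its underside; z up when it stands as found.
- dropper_bottle: closed amber bottle with a black dropper cap, 94 high, body about 33 across up to about 45 mm and then narrowing, cap 22 across above 60 mm; loose on the desk. Origin: centre of its underside; z up when it stands as found.
- stage_centre (a point): centre of the top face of the flat round metal platen (diameter 60, 3 thick) on the graduated ring of the rotary stage, 51 above the desk; the ring is 96 across. The stage (metal, about 165 x 180, micrometer knobs to the sides that stay below the ring) is fixed to the desk at one end of the row of pads, left or right; its ring does not turn
- slide_box: closed beige box for slides, 62 along x, 98 along y, 31 high with a flat lid; fixed to the desk at the other end of the row of pads, and its lid does not open. Origin: centre of its underside, on the desk
- cork_pad_1: flat round pad of natural cork, diameter 50, 5 thick, fixed to the desk; one of three identical pads in a straight row, about 80 apart, between the rotary stage and the slide box; the numbers say nothing about which of the three it is. Origin: centre of its underside, on the desk
- cork_pad_2: flat round pad of natural cork, diameter 50, 5 thick, fixed to the desk; one of three identical pads in a straight row, about 80 apart, between the rotary stage and the slide box; the numbers say nothing about which of the three it is. Origin: centre of its underside, on the desk
- cork_pad_3: flat round pad of natural cork, diameter 50, 5 thick, fixed to the desk; one of three identical pads in a straight row, about 80 apart, between the rotary stage and the slide box; the numbers say nothing about which of the three it is. Origin: centre of its underside, on the desk

How it is judged:
By the outcome, as a careful person would: the job done as asked, in the order asked, and still so for the second after the job is handed in, with the robot touching nothing.
It also fails if it takes over 122 s, if anything falls off the work surface, if the arm or the gripper's body presses on something with over 40 N, if the wrist force passes 120 N, or if a joint passes its speed limit or range.

## Working session

There is one attempt and no reset: what is moved stays moved. The work goes in short steps, Python scripts to look and compute and a shell command to move; the robot and the scene stay as the last step left them, time stands still between calls to the robot, and variables do not carry over. Pictures are saved under pics/ and viewed, at most 14 in all, crops included, and the job is handed in when it is done.

```bash
ls; mkdir -p pics; cat > h.py <<'E'
import numpy as np, cv2
from cell import env, vision, workorder, finder
def save(n,img): cv2.imwrite('pics/'+n+'.png',img[:,:,::-1])
E
python3 - <<'E'
from h import *
s=env.sense();print(s['time'],s['ee_pos'],s['tcp_rot'],s['grip_width'],env.grip_point_offset)
ims=[]
for n in('top','scene'):
    p,d=vision.grab_frame(n);c=vision.get_calibration(n);print(n,c,d.min(),d.max());save(n+'0',p)
E
```

```text
pics
0.0 [0.13721831 0.50634128 0.22604652] [[-9.65145125e-01  2.61714589e-01 -6.01065753e-04]
 [ 2.61715189e-01  9.65144155e-01 -1.38592339e-03]
 [ 2.17398727e-04 -1.49492524e-03 -9.99998859e-01]] 0.09175253197103898 0.0188
top {'vfov': 54.31659242607767, 'cx': 322.1000776463931, 'cy': 243.07089014574598, 'xyz': array([0.40263476, 0.04817476, 0.93912925]), 'rotation': array([[-0.00657379,  0.99557151, -0.09377714],
       [-0.9993873 , -0.003317  ,  0.0348427 ],
       [ 0.03437734,  0.09394873,  0.99498333]])} 0.0 1.7285169
scene {'vfov': 48.57644492065117, 'cx': 329.0440511872049, 'cy': 246.22588422849145, 'xyz': array([-0.13246005, -0.15673368,  0.96642709]), 'rotation': array([[ 0.25644694,  0.77430393, -0.5785226 ],
       [-0.96655395,  0.20363986, -0.15589824],
       [-0.00290236,  0.59915293,  0.80062934]])} 0.0 2.4836261
```

View pics/top0.png

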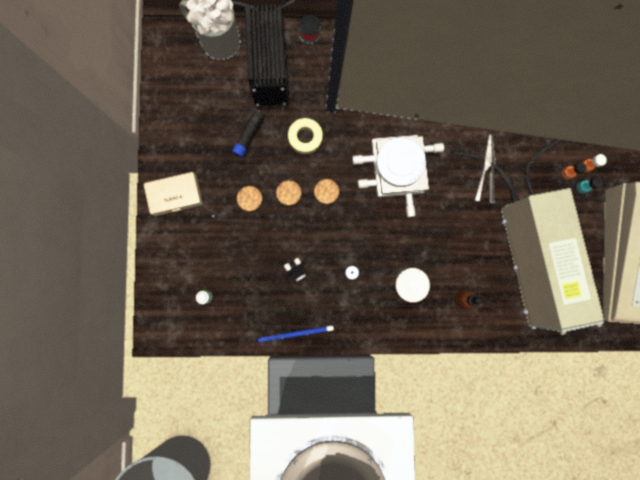

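View pics/scene0.png

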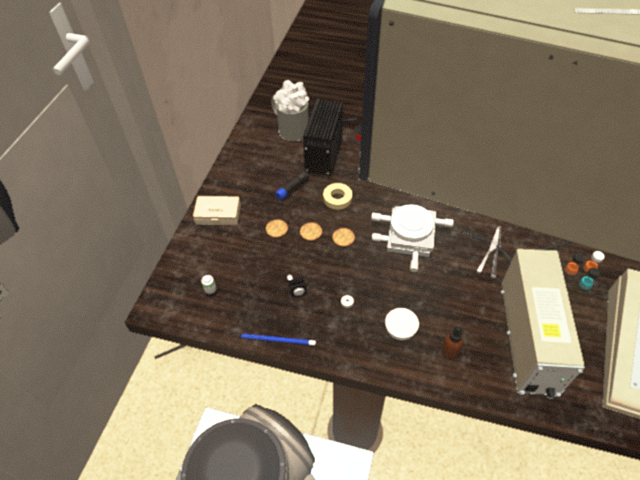

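The top view shows the carrier (413,285), puck (352,272), mirror mount (295,269), objective (204,297) and bottle (468,300). It also shows the pads at (249,198), (288,192) and (327,191), the box at (172,193) and the stage platen at (402,160). The scene view agrees, so the stage is on the right and the box on the left.

```bash
cat >> h.py <<'E'
def K(c): f=240/np.tan(np.radians(c['vfov'])/2); return f
def rays(c,uv):
    uv=np.atleast_2d(uv).astype(float);f=K(c)
    return np.c_[(uv[:,0]-c['cx'])/f,-(uv[:,1]-c['cy'])/f,-np.ones(len(uv))]@c['rotation'].T
def atz(c,uv,z):
    r=rays(c,uv); return c['xyz']+r*((z-c['xyz'][2])/r[:,2])[:,None]
def cloud(c,d,m):
    v,u=np.nonzero(m&(d>0)); return c['xyz']+rays(c,np.c_[u,v])*d[v,u][:,None],np.c_[u,v]
def mid(m):  # centre of the enclosing ellipse of the largest blob
    cs,_=cv2.findContours(m.astype(np.uint8),cv2.RETR_EXTERNAL,cv2.CHAIN_APPROX_NONE)
    return cv2.fitEllipse(max(cs,key=cv2.contourArea))
E
python3 - <<'E'
from h import *
np.set_printoptions(precision=4,suppress=True)
for n in('top','scene'):
    p,d=vision.grab_frame(n);c=vision.get_calibration(n)
    for t in['sample_puck','wafer_carrier','objective','mirror_mount','dropper_bottle','stage_centre','slide_box','cork_pad_1']:
        for r in finder.trace(n,t)[:3 if 'cork' in t else 1]:
            P,uv=cloud(c,d,r['mask']); e=mid(r['mask'])
            zt=np.percentile(P[:,2],[5,50,95]); 
            top=P[abs(P[:,2]-zt[2])<.004]; mm=(top.max(0)+top.min(0))/2
            print(n,t,round(r['confidence'],2),np.round(r['extent']),len(P),'z',zt,'topmid',mm[:2],'med',np.median(top,0)[:2],'ell@z95',atz(c,[e[0]],zt[2])[0,:2])
E
```

```text
top sample_puck 0.6 [343. 268. 361. 277.] 138 z [0.     0.0093 0.0118] topmid [ 0.4312 -0.0436] med [ 0.4321 -0.0437] ell@z95 [ 0.431  -0.0427]
top wafer_carrier 0.67 [397. 267. 430. 304.] 900 z [0.0132 0.0171 0.0202] topmid [ 0.4058 -0.1635] med [ 0.4055 -0.1631] ell@z95 [ 0.4057 -0.1617]
top objective 0.6 [196. 290. 213. 306.] 195 z [0.006  0.0431 0.0514] topmid [0.3839 0.2431] med [0.3839 0.2428] ell@z95 [0.3855 0.2369]
top mirror_mount 0.82 [286. 259. 306. 282.] 212 z [0.0104 0.0329 0.0357] topmid [0.433  0.0663] med [0.434  0.0653] ell@z95 [0.4424 0.0704]
top dropper_bottle 0.58 [458. 291. 483. 310.] 393 z [0.0018 0.0506 0.0934] topmid [ 0.3765 -0.2642] med [ 0.3758 -0.2639] ell@z95 [ 0.3782 -0.2446]
top stage_centre 0.57 [351. 138. 444. 218.] 3688 z [0.0086 0.0386 0.0518] topmid [ 0.6456 -0.1394] med [ 0.6466 -0.1387] ell@z95 [ 0.6296 -0.1348]
top slide_box 0.65 [397. 265. 429. 300.] 863 z [0.0142 0.0172 0.0202] topmid [ 0.4058 -0.1635] med [ 0.4055 -0.1634] ell@z95 [ 0.4053 -0.1624]
top cork_pad_1 0.97 [316. 182. 336. 206.] 471 z [0.0014 0.0046 0.0074] topmid [0.5958 0.0058] m
[... 908 characters left out ...]
_bottle 0.6 [441. 329. 462. 360.] 467 z [0.007  0.0499 0.0933] topmid [ 0.3761 -0.2652] med [ 0.3738 -0.2649] ell@z95 [ 0.3435 -0.2586]
scene slide_box 0.65 [195. 195. 242. 225.] 1207 z [0.0077 0.0305 0.0344] topmid [0.5879 0.3073] med [0.5879 0.307 ] ell@z95 [0.5755 0.3007]
scene cork_pad_1 0.86 [271. 221. 288. 238.] 269 z [0.0025 0.0061 0.0089] topmid [0.5808 0.1601] med [0.581  0.1598] ell@z95 [0.5789 0.1592]
scene cork_pad_1 0.8 [334. 231. 357. 242.] 308 z [0.0028 0.0059 0.009 ] topmid [0.5954 0.0046] med [0.5956 0.0053] ell@z95 [0.5924 0.004 ]
scene cork_pad_1 0.73 [340. 294. 354. 309.] 122 z [0.0029 0.0103 0.0134] topmid [ 0.4299 -0.0445] med [ 0.4294 -0.0436] ell@z95 [ 0.4268 -0.0447]
```

```bash
python3 - <<'E'
from h import *
p,d=vision.grab_frame('top');c=vision.get_calibration('top')
P,uv=cloud(c,d,d>0)
for nm,s in(('x.69-.73,y-.3..0.05',(P[:,0]>.69)&(P[:,0]<.73)&(P[:,1]>-.3)&(P[:,1]<.05)),('x.73-.78',(P[:,0]>.73)&(P[:,0]<.78)&(P[:,1]>-.3)&(P[:,1]<.05)),('tall x>.3 all',(P[:,0]>.3)&(P[:,2]>.1))):
    Q=P[s];print(nm,np.percentile(Q[:,2],[50,95,99,100]).round(3))
Q=P[(P[:,2]>.1)&(P[:,0]>.25)&(P[:,0]<1)]
for y0 in np.arange(-.5,.5,.1):
    R=Q[(Q[:,1]>=y0)&(Q[:,1]<y0+.1)]
    if len(R): print(round(y0,2),R[:,0].min().round(3),R[:,0].max().round(3),R[:,2].max().round(3),len(R))
R=Q[(Q[:,0]<.6)];print(R.min(0),R.max(0))
w=vision.get_calibration('wrist');s=env.sense();print(s['q'],w['vfov'],w['cx'],w['cy'],s['tcp_rot'].T@(w['xyz']-s['ee_pos']),(s['tcp_rot'].T@w['rotation']).round(3))
E
python3 -m handwheel '[{"translation":[43,-26,0],"spin":0},{"translation":[83,-61,0],"spin":0},{"translation":[123,-96,0],"spin":0},{"translation":[158,-136,0],"spin":0.07},{"translation":[188,-176,0],"spin":0.14},{"translation":[213,-221,0],"spin":0.2},{"translation":[235,-266,0],"spin":0.265},{"translation":[250,-311,0],"spin":0.265},{"translation":[262,-355,0],"spin":0.265},{"translation":[270,-400,0],"spin":0.265}]' 60 20
```

```text
x.69-.73,y-.3..0.05 [0.175 0.43  0.443 0.451]
x.73-.78 [0.273 0.406 0.425 0.439]
tall x>.3 all [0.248 0.413 0.438 0.457]
-0.5 0.317 0.711 0.348 7155
-0.4 0.323 0.725 0.457 10628
-0.3 0.722 0.739 0.451 8670
-0.2 0.736 0.753 0.426 7600
-0.1 0.746 0.802 0.407 6545
-0.0 0.747 0.925 0.406 978
0.1 0.778 0.939 0.136 1842
0.2 0.873 0.934 0.155 999
[ 0.317477   -0.4748127   0.10004749] [ 0.57565209 -0.35061461  0.13269972]
[ 1.16004632e+00  3.41998025e-01  1.52410551e+00 -3.07174092e-05
  1.27535293e+00 -1.45999616e-01] 59.37844237015771 321.4907766758147 242.61810455846688 [ 0.07758323 -0.00018895 -0.15949513] [[-0.     0.959  0.285]
 [ 1.     0.     0.   ]
 [ 0.     0.285 -0.959]]
time: 2.05
ee_pos: [0.408, 0.1047, 0.2269]
tcp_rot: [[-1.0, -0.0, 0.001], [-0.0, 1.0, 0.0], [-0.001, 0.0, -1.0]]
ft_force: [1.9, -0.5, 0.1]
grip_width: 0.0551
finger_force: 0.0
```

```bash
python3 -m handwheel '[{"translation":[8,-50,0],"spin":0},{"translation":[15,-99,-20],"spin":0},{"translation":[23,-135,-55],"spin":0},{"translation":[23,-149,-100],"spin":0},{"translation":[23,-149,-120],"spin":0},{"translation":[23,-149,-120],"spin":0}]'
cat >> h.py <<'E'
def wlook(t,k=1):
    c=vision.get_calibration('wrist');p,d=vision.grab_frame('wrist');s=env.sense()
    out=[]
    for r in finder.trace('wrist',t)[:k]:
        P,uv=cloud(c,d,r['mask']);z=np.percentile(P[:,2],95);top=P[abs(P[:,2]-z)<.004]
        e=mid(r['mask'])
        print(t,round(r['confidence'],2),np.round(r['extent']),'z95',z.round(4),'topmid',((top.max(0)+top.min(0))/2)[:2].round(4),'med',np.median(top,0)[:2].round(4),'size',(top.max(0)-top.min(0))[:2].round(4),'ell',atz(c,[e[0]],z)[0,:2].round(4))
        out.append((r,P,top))
    print('tcp',s['ee_pos'].round(4),'t',s['time']); return p,d,c,out
E
python3 - <<'E'
from h import *
p,d,c,o=wlook('sample_puck');save('w1',p)
E
```

```text
time: 2.65
ee_pos: [0.4284, -0.0424, 0.1043]
tcp_rot: [[-1.0, 0.002, -0.006], [0.002, 1.0, 0.002], [0.006, 0.002, -1.0]]
ft_force: [0.2, 0.6, 1.0]
grip_width: 0.0552
finger_force: 0.0
sample_puck 0.78 [303. 230. 344. 273.] z95 0.0126 topmid [ 0.4306 -0.0423] med [ 0.4303 -0.042 ] size [0.0252 0.0247] ell [ 0.4292 -0.0422]
tcp [ 0.4297 -0.0423  0.1061] t 2.7
```

View pics/w1.png

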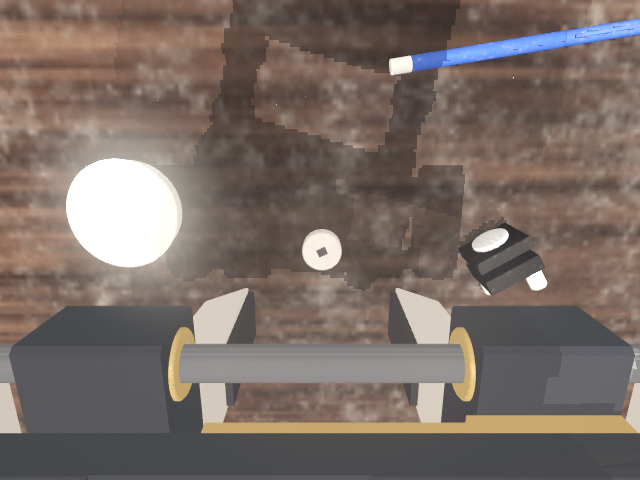

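The wrist view shows the puck at (322,250), centred between the fingers, with the carrier at (125,212) and the mirror mount at (500,258). I'm descending.

```bash
python3 -m handwheel '[{"translation":[0,0,-45],"spin":0},{"translation":[0,0,-80],"spin":0},{"translation":[0,0,-98],"spin":0},{"translation":[0,0,-103],"spin":0},{"translation":[0,0,-103],"spin":0},{"translation":[0,0,-103],"spin":0}]'
python3 -m handwheel '[{"translation":[0,0,0],"spin":0},{"translation":[0,0,0],"spin":0},{"translation":[0,0,0],"spin":0},{"translation":[0,0,0],"spin":0},{"translation":[0,0,0],"spin":0},{"translation":[0,0,0],"spin":0}]' 0 20
```

```text
time: 3.35
ee_pos: [0.4318, -0.0424, 0.0053]
tcp_rot: [[-1.0, -0.001, 0.003], [-0.001, 1.0, -0.001], [-0.003, -0.001, -1.0]]
ft_force: [0.2, -0.2, -0.9]
grip_width: 0.0552
finger_force: 0.0
time: 3.95
ee_pos: [0.4305, -0.0423, 0.0039]
tcp_rot: [[-1.0, -0.0, 0.0], [-0.0, 1.0, 0.0], [-0.0, 0.0, -1.0]]
ft_force: [-0.7, -0.4, 3.7]
grip_width: 0.0237
finger_force: 20.0
```

```bash
python3 -m handwheel '[{"translation":[0,0,40],"spin":0},{"translation":[0,0,85],"spin":0},{"translation":[30,-15,120],"spin":0},{"translation":[70,-32,140],"spin":0},{"translation":[110,-50,140],"spin":0},{"translation":[150,-67,140],"spin":0},{"translation":[180,-81,140],"spin":0},{"translation":[205,-92,130],"spin":0},{"translation":[215,-97,120],"spin":0},{"translation":[215,-97,120],"spin":0}]'
python3 - <<'E'
from h import *
p,d,c,o=wlook('stage_centre');save('w2',p)
g=cv2.cvtColor(p,cv2.COLOR_RGB2GRAY)
P,uv=cloud(c,d,d>0)
h=P[(P[:,2]>.044)&(P[:,2]<.056)&(P[:,0]>.55)&(abs(P[:,1]+.14)<.08)]
print(np.histogram(h[:,2],12)); 
for lo,hi in((.0495,.0535),(.046,.0495)):
    q=h[(h[:,2]>lo)&(h[:,2]<hi)];print(len(q),q.min(0),q.max(0),np.median(q,0))
E
```

```text
time: 4.95
ee_pos: [0.6445, -0.1394, 0.1208]
tcp_rot: [[-1.0, 0.0, -0.004], [0.0, 1.0, 0.002], [0.004, 0.002, -1.0]]
ft_force: [0.1, 0.5, -1.3]
grip_width: 0.0239
finger_force: 20.0
stage_centre 0.97 [185.  74. 471. 308.] z95 0.053 topmid [ 0.6349 -0.1382] med [ 0.6364 -0.1379] size [0.0701 0.0934] ell [ 0.6198 -0.1418]
tcp [ 0.6441 -0.1389  0.1219] t 5.0
(array([ 107,  104,  161,  487, 2520, 4592, 1400, 1595, 3814, 1436,  142,
        103]), array([0.04400628, 0.04500526, 0.04600423, 0.04700321, 0.04800219,
       0.04900116, 0.05000014, 0.05099911, 0.05199809, 0.05299706,
       0.05399604, 0.05499501, 0.05599399]))
9896 [ 0.5998572  -0.18492602  0.04950004] [ 0.75030957 -0.09200277  0.05349978] [ 0.63898955 -0.13839558  0.05198234]
5756 [ 0.59903641 -0.18590739  0.04601514] [ 0.74982941 -0.090662    0.04949988] [ 0.62547984 -0.13730362  0.04893497]
```

View pics/w2.png

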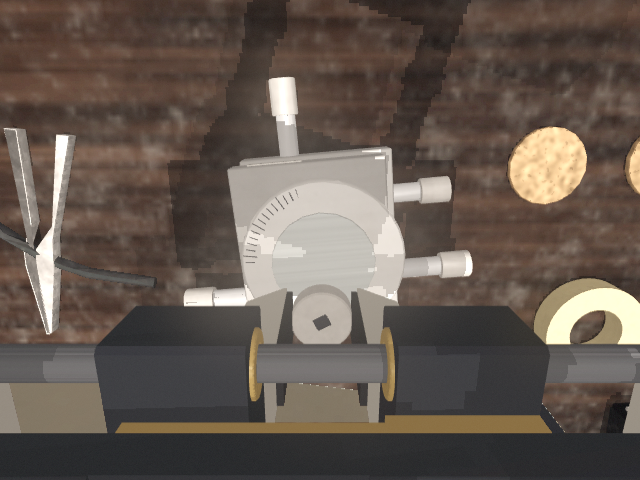

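The platen is visible at (323,255), partly hidden behind the held puck at (322,312). I'll fit circles to the ring and platen edges.

```bash
python3 - <<'E'
from h import *
from scipy.optimize import least_squares
c=vision.get_calibration('wrist');p,d=vision.grab_frame('wrist')
P,uv=cloud(c,d,(d>0))
h=P[(P[:,2]>.046)&(P[:,2]<.0535)&(P[:,0]>.57)&(P[:,0]<.67)&(abs(P[:,1]+.139)<.056)]
q=h[(h[:,2]>.0512)]
def ring(h,c0,R,lo,hi):
    a=np.degrees(np.arctan2(h[:,1]-c0[1],c0[0]-h[:,0]));r=np.hypot(*(h[:,:2]-c0).T);b=[]
    for k in np.arange(-65,66,3):
        m=(abs(a-k)<1.5)&(r>lo)&(r<hi)
        if m.sum()>5: b.append(h[m][np.argsort(r[m])[-2],:2])
    b=np.array(b);s=least_squares(lambda v:np.hypot(*(b-v[:2]).T)-R,c0,loss='soft_l1',f_scale=.001)
    s2=least_squares(lambda v:np.hypot(*(b-v[:2]).T)-v[2],[*c0,R],loss='soft_l1',f_scale=.001)
    return s.x.round(4),s2.x.round(4),len(b)
c0=np.array([.646,-.1385])
print(ring(h,c0,.048,.04,.056)); print(ring(q,c0,.030,.02,.034))
# platen edge in the picture
z=.051
n=p.astype(int)
th=np.radians(np.arange(-70,71,2));g=cv2.GaussianBlur(cv2.cvtColor(p,cv2.COLOR_RGB2GRAY),(3,3),0).astype(float)
f=K(c);pts=[]
for t in th:
    rr=np.arange(.022,.038,.0003);X=np.c_[c0[0]-rr*np.cos(t),c0[1]+rr*np.sin(t),np.full(len(rr),z)]
    q=(X-c['xyz'])@c['rotation'];u=c['cx']-f*q[:,0]/q[:,2];v=c['cy']+f*q[:,1]/q[:,2]
    I=cv2.remap(g.astype(np.float32),u.astype(np.float32)[None],v.astype(np.float32)[None],cv2.INTER_LINEAR)[0]
    k=np.argmax(abs(I[6:]-I[:-6]));pts.append(X[k+3,:2])
pts=np.array(pts);s=least_squares(lambda v:np.hypot(*(pts-v[:2]).T)-.03,c0,loss='soft_l1',f_scale=.0005);print('img',s.x.round(4),np.median(abs(s.fun)))
print(env.sense()['ee_pos'])
E
```

```text
(array([ 0.6473, -0.1382]), array([ 0.6465, -0.1383,  0.0473]), 44)
(array([ 0.6476, -0.1383]), array([ 0.6467, -0.1383,  0.0293]), 44)
img [ 0.6466 -0.1381] 0.0001567339830608576
[ 0.64433235 -0.13863735  0.12374546]
```

```bash
python3 -m handwheel '[{"translation":[2,0,-30],"spin":0},{"translation":[2,0,-55],"spin":0},{"translation":[2,0,-63],"spin":0},{"translation":[2,0,-66],"spin":0},{"translation":[2,0,-67],"spin":0},{"translation":[2,0,-67],"spin":0},{"translation":[2,0,-67],"spin":0}]'
```

```text
time: 5.8
ee_pos: [0.648, -0.1395, 0.0581]
tcp_rot: [[-1.0, -0.0, 0.002], [-0.0, 1.0, -0.001], [-0.002, -0.001, -1.0]]
ft_force: [-0.1, 0.4, -0.8]
grip_width: 0.0238
finger_force: 20.0
```

```bash
python3 -m handwheel '[{"translation":[0,1,-1],"spin":0},{"translation":[-0.5,1,-1.5],"spin":0},{"translation":[-0.5,1,-2],"spin":0},{"translation":[-0.5,1,-2],"spin":0},{"translation":[-0.5,1,-2],"spin":0}]'
python3 - <<'E'
from h import *
c=vision.get_calibration('wrist');p,d=vision.grab_frame('wrist');s=env.sense();print(s['ee_pos'],s['ft_force'],s['time'])
E
```

```text
time: 6.3
ee_pos: [0.6469, -0.1382, 0.055]
tcp_rot: [[-1.0, -0.0, 0.0], [-0.0, 1.0, 0.0], [-0.0, 0.0, -1.0]]
ft_force: [-0.8, 0.7, 2.5]
grip_width: 0.0237
finger_force: 20.0
[ 0.64687907 -0.13823356  0.05497815] [-1.52027517  1.68003835  2.77863246] 6.35
```

Position is right and there is light contact. I'm releasing and lifting.

```bash
python3 -m handwheel '[{"translation":[0,0,0],"spin":0},{"translation":[0,0,0],"spin":0},{"translation":[0,0,0],"spin":0},{"translation":[0,0,0],"spin":0},{"translation":[0,0,40],"spin":0},{"translation":[-20,0,80],"spin":0},{"translation":[-60,0,100],"spin":0},{"translation":[-90,0,100],"spin":0},{"translation":[-90,0,100],"spin":0},{"translation":[-90,0,100],"spin":0}]' 55
python3 - <<'E'
from h import *
p,d,c,o=wlook('sample_puck');save('w3',p)
E
```

```text
time: 7.35
ee_pos: [0.5571, -0.1385, 0.1552]
tcp_rot: [[-1.0, 0.0, 0.001], [0.0, 1.0, -0.0], [-0.001, -0.0, -1.0]]
ft_force: [0.3, 0.6, 0.6]
grip_width: 0.05
finger_force: 0.0
sample_puck 0.58 [311. 384. 334. 388.] z95 0.0633 topmid [ 0.6573 -0.1389] med [ 0.6573 -0.1389] size [0.0032 0.0125] ell [ 0.6568 -0.139 ]
tcp [ 0.5577 -0.1385  0.1549] t 7.4
```

View pics/w3.png

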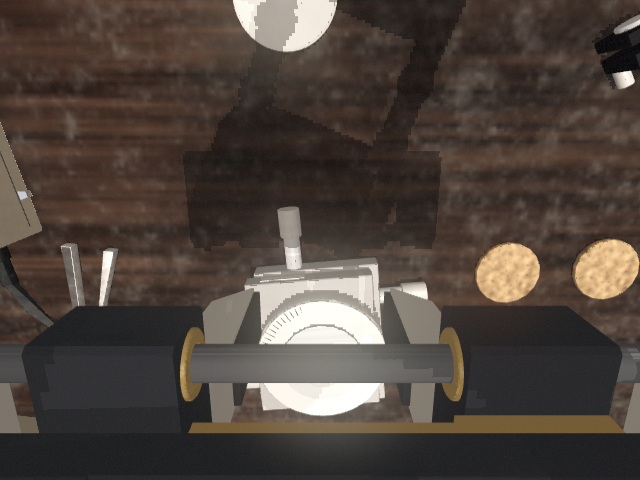

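The stage with the puck is mostly hidden behind the gripper bar, so I'll check it later from the top camera. Next is the carrier, turning the fingers to close along x.

```bash
python3 -m handwheel '[{"translation":[-20,-3,0],"spin":-0.14},{"translation":[-50,-8,0],"spin":-0.28},{"translation":[-80,-13,0],"spin":-0.42},{"translation":[-110,-18,0],"spin":-0.56},{"translation":[-135,-22,0],"spin":-0.70},{"translation":[-150,-25,0],"spin":-0.84},{"translation":[-152,-25,0],"spin":-0.98},{"translation":[-152,-25,0],"spin":-1.12},{"translation":[-152,-25,0],"spin":-1.26},{"translation":[-152,-25,0],"spin":-1.40}]' 100
python3 -m handwheel '[{"translation":[0,0,-10],"spin":-0.14},{"translation":[0,0,-30],"spin":-0.171},{"translation":[0,0,-40],"spin":-0.171},{"translation":[0,0,-40],"spin":-0.171},{"translation":[0,0,-40],"spin":-0.171}]' 100
python3 - <<'E'
from h import *
p,d,c,o=wlook('wafer_carrier')
s=env.sense();print(s['q'].round(2),s['tcp_rot'].round(3).tolist())
# puck check from the top
c=vision.get_calibration('top');p,d=vision.grab_frame('top')
P,_=cloud(c,d,d>0);q=P[(P[:,2]>.058)&(P[:,2]<.066)&(np.hypot(P[:,0]-.6466,P[:,1]+.1385)<.03)];print(len(q),(q.min(0)+q.max(0))/2,np.median(q,0))
E
```

```text
time: 8.45
ee_pos: [0.4059, -0.1637, 0.1544]
tcp_rot: [[-0.165, 0.986, 0.0], [0.986, 0.165, 0.0], [0.0, 0.0, -1.0]]
ft_force: [-0.8, 0.2, -0.4]
grip_width: 0.0918
finger_force: 0.0
time: 8.95
ee_pos: [0.4053, -0.1634, 0.1148]
tcp_rot: [[-0.001, 1.0, -0.0], [1.0, 0.001, 0.0], [0.0, -0.0, -1.0]]
ft_force: [-0.4, 0.0, -0.3]
grip_width: 0.0919
finger_force: 0.0
wafer_carrier 0.69 [273. 189. 377. 289.] z95 0.0201 topmid [ 0.4055 -0.1615] med [ 0.4056 -0.16  ] size [0.0657 0.0654] ell [ 0.4053 -0.1595]
tcp [ 0.4055 -0.1635  0.1151] t 9.0
[-0.56  0.32  1.91  0.    0.91 -0.56] [[-0.001, 1.0, 0.001], [1.0, 0.001, -0.001], [-0.001, 0.001, -1.0]]
120 [ 0.64720628 -0.14014912  0.06126176] [ 0.64766183 -0.13895475  0.0608505 ]
```

```bash
python3 -m handwheel '[{"translation":[0,1.5,-45],"spin":0},{"translation":[0,1.5,-85],"spin":0},{"translation":[0,1.5,-104],"spin":0},{"translation":[0,1.5,-110],"spin":0},{"translation":[0,1.5,-110],"spin":0},{"translation":[0,1.5,-110],"spin":0}]'
python3 -m handwheel '[{"translation":[0,0,0],"spin":0},{"translation":[0,0,0],"spin":0},{"translation":[0,0,0],"spin":0},{"translation":[0,0,0],"spin":0},{"translation":[0,0,0],"spin":0},{"translation":[0,0,0],"spin":0}]' 0 20
```

```text
time: 9.7
ee_pos: [0.4057, -0.1623, 0.0058]
tcp_rot: [[-0.0, 1.0, 0.002], [1.0, 0.0, -0.001], [-0.001, 0.002, -1.0]]
ft_force: [-1.1, -1.0, 0.3]
grip_width: 0.0921
finger_force: 0.0
time: 10.3
ee_pos: [0.4051, -0.1619, 0.0051]
tcp_rot: [[0.0, 1.0, 0.001], [1.0, -0.0, -0.0], [-0.0, 0.001, -1.0]]
ft_force: [0.2, 1.2, 5.9]
grip_width: 0.0652
finger_force: 20.0
```

```bash
python3 -m handwheel '[{"translation":[0,0,40],"spin":0},{"translation":[0,10,80],"spin":0},{"translation":[15,50,100],"spin":0},{"translation":[30,95,110],"spin":0},{"translation":[50,140,110],"spin":0},{"translation":[70,185,110],"spin":0},{"translation":[90,230,110],"spin":0},{"translation":[110,275,110],"spin":0},{"translation":[130,320,110],"spin":0},{"translation":[145,355,110],"spin":0}]'
python3 -m handwheel '[{"translation":[15,30,0],"spin":0},{"translation":[25,55,0],"spin":0},{"translation":[30,70,0],"spin":0},{"translation":[30,70,0],"spin":0}]'
python3 - <<'E'
from h import *
p,d,c,o=wlook('slide_box');save('w4',p)
P=o[0][1];q=P[abs(P[:,2]-.031)<.005][:,:2]
print(cv2.minAreaRect((q*1000).astype(np.float32)))
E
```

```text
time: 11.3
ee_pos: [0.5503, 0.196, 0.1144]
tcp_rot: [[-0.001, 1.0, -0.0], [1.0, 0.001, 0.0], [0.0, -0.0, -1.0]]
ft_force: [1.2, -0.4, -0.3]
grip_width: 0.0653
finger_force: 20.0
time: 11.7
ee_pos: [0.5797, 0.2651, 0.1139]
tcp_rot: [[-0.002, 1.0, -0.001], [1.0, 0.002, 0.0], [0.0, -0.001, -1.0]]
ft_force: [0.7, -1.5, -1.0]
grip_width: 0.0649
finger_force: 20.0
slide_box 0.97 [264.  72. 404. 251.] z95 0.0332 topmid [0.5879 0.3153] med [0.5887 0.318 ] size [0.0811 0.0997] ell [0.5878 0.3184]
tcp [0.5794 0.2637 0.1139] t 11.75
((586.7034912109375, 310.6617126464844), (65.07588195800781, 97.94871520996094), 13.516921043395996)
```

View pics/w4.png

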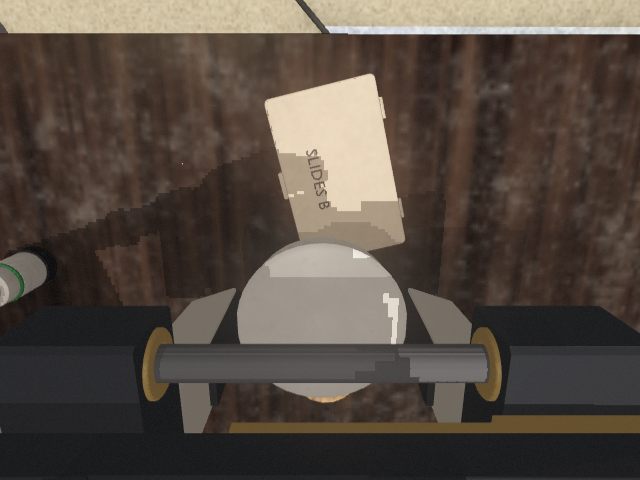

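The wrist view shows the box with corners at (266,101), (375,75) and (404,241), and the held carrier at (322,320). I'll compute the box centre from the corners and a rectangle fit.

```bash
python3 - <<'E'
from h import *
c=vision.get_calibration('wrist');p,d=vision.grab_frame('wrist')
r=finder.trace('wrist','slide_box')[0]
X=atz(c,[[266,101],[375,75],[404,241]],.031)[:,:2];print(X,np.hypot(*(X[1]-X[0])),np.hypot(*(X[2]-X[1])),'ctr from diag',(X[0]+X[2])/2)
P,_=cloud(c,d,r['mask']);q=P[abs(P[:,2]-.0325)<.005][:,:2]
from scipy.optimize import minimize
def cost(v):
    a=v[2];R=np.array([[np.cos(a),np.sin(a)],[-np.sin(a),np.cos(a)]]);l=(q-v[:2])@R.T
    return (np.maximum(abs(l[:,0])-.031,0)+np.maximum(abs(l[:,1])-.049,0)).sum()
for a in(.2,.236):
    s=minimize(cost,[.587,.311,a],method='Nelder-Mead',options=dict(xatol=1e-5,fatol=1e-6));print(s.x,s.fun)
r=finder.trace('wrist','wafer_carrier')[0];P,_=cloud(c,d,r['mask']);print('carrier',np.percentile(P[:,2],[5,50,95]),P.min(0),P.max(0))
print(env.sense()['ee_pos'])
ct=vision.get_calibration('top');p,d=vision.grab_frame('top');P,_=cloud(ct,d,d>0)
q=P[(abs(P[:,2]-.031)<.006)&(abs(P[:,0]-.587)<.06)&(P[:,1]>.33)&(P[:,1]<.38)];print('top',q.min(0),q.max(0))
E
```

```text
[[0.54818739 0.34843761]
 [0.60724492 0.36171608]
 [0.628074   0.26878938]] 0.0605318952280993 0.09523246106380559 ctr from diag [0.58813069 0.3086135 ]
[0.58811285 0.31099627 0.23446053] 0.0008953501774234159
[0.58811312 0.31099449 0.23445577] 0.0008953919747609028
carrier [0.12622954 0.12774785 0.12880656] [0.54215941 0.23005627 0.00103219] [0.61125848 0.29627887 0.19856984]
[0.57964483 0.2621596  0.11470827]Traceback (most recent call last):
  File "<stdin>", line 15, in <module>
    return umr_minimum(a, axis, None, out, keepdims, initial, where)
ValueError: zero-size array to reduction operation minimum which has no identity
```

```bash
python3 -m handwheel '[{"translation":[4,25,0],"spin":0},{"translation":[8,45.5,-10],"spin":0},{"translation":[8,45.5,-40],"spin":0},{"translation":[8,45.5,-65],"spin":0},{"translation":[8,45.5,-74],"spin":0},{"translation":[8,45.5,-75],"spin":0},{"translation":[8,45.5,-75],"spin":0},{"translation":[8,45.5,-75],"spin":0},{"translation":[8,45.5,-75],"spin":0}]'
```

```text
time: 12.9
ee_pos: [0.5887, 0.3089, 0.0412]
tcp_rot: [[0.0, 1.0, 0.002], [1.0, -0.0, 0.001], [0.001, 0.002, -1.0]]
ft_force: [0.4, -0.3, -0.2]
grip_width: 0.0651
finger_force: 20.0
```

```bash
python3 -m handwheel '[{"translation":[-0.5,0,-1.5],"spin":0},{"translation":[-0.5,0,-3],"spin":0},{"translation":[-0.5,0,-4],"spin":0},{"translation":[-0.5,0,-4],"spin":0},{"translation":[-0.5,0,-4],"spin":0}]'
```

```text
time: 13.4
ee_pos: [0.5873, 0.3088, 0.0358]
tcp_rot: [[-0.0, 1.0, 0.0], [1.0, 0.0, -0.0], [-0.0, 0.0, -1.0]]
ft_force: [-1.2, -0.3, 1.9]
grip_width: 0.0649
finger_force: 20.0
```

```bash
python3 -m handwheel '[{"translation":[0,0,0],"spin":0},{"translation":[0,0,0],"spin":0},{"translation":[0,0,0],"spin":0},{"translation":[0,0,30],"spin":0},{"translation":[0,0,75],"spin":0},{"translation":[-35,-10,95],"spin":0},{"translation":[-80,-25,95],"spin":0},{"translation":[-125,-40,95],"spin":0},{"translation":[-168,-55,95],"spin":0},{"translation":[-203,-66,85],"spin":0}]' 90
python3 -m handwheel '[{"translation":[0,0,0],"spin":0},{"translation":[0,0,0],"spin":0},{"translation":[0,0,0],"spin":0}]' 60
python3 - <<'E'
from h import *
p,d,c,o=wlook('objective')
for n in('top','scene'):
    c=vision.get_calibration(n);p,d=vision.grab_frame(n);P,_=cloud(c,d,d>0)
    q=P[(abs(P[:,2]-.049)<.006)&(np.hypot(P[:,0]-.588,P[:,1]-.309)<.05)];print(n,len(q),'carrier',(q.min(0)+q.max(0))/2,np.median(q,0))
    q=P[(abs(P[:,2]-.031)<.005)&(np.hypot(P[:,0]-.588,P[:,1]-.309)<.065)][:,:2];print('box',cv2.minAreaRect((q*1000).astype(np.float32)))
E
```

```text
time: 14.4
ee_pos: [0.3827, 0.2421, 0.1216]
tcp_rot: [[-0.0, 1.0, 0.002], [1.0, 0.0, 0.001], [0.001, 0.002, -1.0]]
ft_force: [0.0, 0.4, -0.2]
grip_width: 0.0825
finger_force: 0.0
time: 14.7
ee_pos: [0.3861, 0.2433, 0.1213]
tcp_rot: [[0.0, 1.0, 0.002], [1.0, -0.0, 0.001], [0.001, 0.002, -1.0]]
ft_force: [0.3, -0.1, 0.1]
grip_width: 0.063
finger_force: 0.0
objective 0.74 [297. 214. 343. 267.] z95 0.0524 topmid [0.3851 0.2458] med [0.3848 0.2462] size [0.0156 0.0159] ell [0.385  0.2538]
tcp [0.3861 0.2433 0.1212] t 14.75
top 918 carrier [0.58687246 0.30776459 0.04793263] [0.58584218 0.3071508  0.04761174]
box ((586.8506469726562, 309.26239013671875), (64.6211929321289, 99.00503540039062), 13.768108367919922)
scene 22 carrier [0.58611039 0.29897297 0.04776687] [0.5707882  0.28177664 0.04903217]
box ((596.807373046875, 274.8926086425781), (64.68230438232422, 29.62044334411621), 13.257795333862305)
```

```bash
python3 -m handwheel '[{"translation":[0,2,-30],"spin":0},{"translation":[0,2,-70],"spin":0},{"translation":[0,2,-102],"spin":0},{"translation":[0,2,-113],"spin":0},{"translation":[0,2,-115],"spin":0},{"translation":[0,2,-115],"spin":0}]'
python3 -m handwheel '[{"translation":[0,0,0],"spin":0},{"translation":[0,0,0],"spin":0},{"translation":[0,0,0],"spin":0},{"translation":[0,0,0],"spin":0},{"translation":[0,0,0],"spin":0},{"translation":[0,0,0],"spin":0}]' 0 20
```

```text
time: 15.5
ee_pos: [0.3852, 0.245, 0.0063]
tcp_rot: [[0.0, 1.0, 0.001], [1.0, -0.0, 0.0], [0.0, 0.001, -1.0]]
ft_force: [-0.0, -0.1, 0.7]
grip_width: 0.0549
finger_force: 0.0
time: 16.1
ee_pos: [0.3848, 0.2449, 0.0062]
tcp_rot: [[-0.0, 1.0, 0.001], [1.0, 0.0, 0.0], [0.0, 0.001, -1.0]]
ft_force: [0.5, -0.4, 5.8]
grip_width: 0.0252
finger_force: 20.0
```

The fingers hold only the cap's edge, so I'll regrip above it on the 25 mm section.

```bash
python3 -m handwheel '[{"translation":[0,0,0],"spin":0},{"translation":[0,0,0],"spin":0},{"translation":[0,0,3],"spin":0},{"translation":[0,0,6.5],"spin":0},{"translation":[0,0,6.5],"spin":0},{"translation":[0,0,6.5],"spin":0}]' 50
python3 -m handwheel '[{"translation":[0,0,0],"spin":0},{"translation":[0,0,0],"spin":0},{"translation":[0,0,0],"spin":0},{"translation":[0,0,0],"spin":0},{"translation":[0,0,0],"spin":0},{"translation":[0,0,0],"spin":0}]' 0 20
```

```text
time: 16.7
ee_pos: [0.3845, 0.2448, 0.0124]
tcp_rot: [[-0.0, 1.0, 0.0], [1.0, 0.0, 0.0], [0.0, 0.0, -1.0]]
ft_force: [-0.4, -1.1, -0.1]
grip_width: 0.046
finger_force: 0.0
time: 17.3
ee_pos: [0.3844, 0.2447, 0.0122]
tcp_rot: [[-0.0, 1.0, 0.0], [1.0, 0.0, -0.0], [-0.0, 0.0, -1.0]]
ft_force: [1.6, -0.4, -1.1]
grip_width: 0.0244
finger_force: 20.0
```

```bash
python3 -m handwheel '[{"translation":[0,0,40],"spin":0},{"translation":[15,-20,80],"spin":0},{"translation":[40,-58,100],"spin":0},{"translation":[69,-96,105],"spin":0},{"translation":[98,-135,105],"spin":0},{"translation":[127,-174,105],"spin":0},{"translation":[156,-213,105],"spin":0},{"translation":[183,-250,105],"spin":0},{"translation":[205,-278,105],"spin":0},{"translation":[211,-290,105],"spin":0}]'
python3 -m handwheel '[{"translation":[0,0,0],"spin":0},{"translation":[0,0,0],"spin":0},{"translation":[0,0,0],"spin":0}]'
python3 - <<'E'
from h import *
p,d,c,o=wlook('cork_pad_1',3);save('w5',p)
E
```

```text
time: 18.3
ee_pos: [0.5969, -0.0483, 0.1166]
tcp_rot: [[0.003, 1.0, 0.001], [1.0, -0.003, -0.001], [-0.001, 0.001, -1.0]]
ft_force: [0.6, 1.2, -1.4]
grip_width: 0.0243
finger_force: 20.0
time: 18.6
ee_pos: [0.5944, -0.0438, 0.1172]
tcp_rot: [[-0.001, 1.0, -0.001], [1.0, 0.001, 0.001], [0.001, -0.001, -1.0]]
ft_force: [1.0, 0.6, -2.0]
grip_width: 0.0241
finger_force: 20.0
cork_pad_1 0.59 [291. 119. 363. 199.] z95 0.0076 topmid [0.5967 0.0071] med [0.5964 0.0081] size [0.049  0.0495] ell [0.5965 0.0081]
cork_pad_1 0.57 [280.   0. 364.  71.] z95 0.0077 topmid [0.5932 0.0786] med [0.5932 0.0812] size [0.0493 0.0392] ell [0.5935 0.0807]
tcp [ 0.5946 -0.0438  0.1173] t 18.65
```

View pics/w5.png

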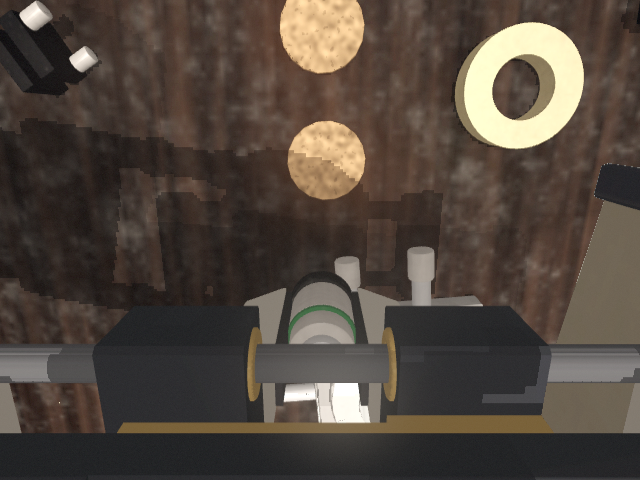

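The right pad is at (326,160) and sits at (0.5966, 0.0073) by the mask; the objective is held upright at (320,310).

```bash
python3 -m handwheel '[{"translation":[2,30,0],"spin":0},{"translation":[2,51,-10],"spin":0},{"translation":[2,51,-40],"spin":0},{"translation":[2,51,-75],"spin":0},{"translation":[2,51,-92],"spin":0},{"translation":[2,51,-96],"spin":0},{"translation":[2,51,-96],"spin":0},{"translation":[2,51,-96],"spin":0},{"translation":[2,51,-96],"spin":0}]'
```

```text
time: 19.6
ee_pos: [0.5983, 0.0057, 0.0227]
tcp_rot: [[-0.0, 1.0, 0.003], [1.0, 0.0, -0.0], [-0.0, 0.003, -1.0]]
ft_force: [1.1, -0.1, -1.3]
grip_width: 0.0246
finger_force: 20.0
```

```bash
python3 -m handwheel '[{"translation":[-1,1,-2],"spin":0},{"translation":[-1,1,-3],"spin":0},{"translation":[-1,1,-4],"spin":0},{"translation":[-1,1,-4.5],"spin":0},{"translation":[-1,1,-4.5],"spin":0}]'
```

```text
time: 20.1
ee_pos: [0.5964, 0.0067, 0.0172]
tcp_rot: [[-0.0, 1.0, 0.0], [1.0, 0.0, -0.0], [-0.0, 0.0, -1.0]]
ft_force: [-1.9, 1.4, 4.5]
grip_width: 0.0241
finger_force: 20.0
```

```bash
python3 -m handwheel '[{"translation":[0,0,0],"spin":0},{"translation":[0,0,0],"spin":0},{"translation":[0,0,0],"spin":0},{"translation":[0,0,35],"spin":0},{"translation":[0,0,80],"spin":0},{"translation":[-35,12,110],"spin":0},{"translation":[-80,28,120],"spin":0},{"translation":[-125,45,120],"spin":0},{"translation":[-163,59,115],"spin":0},{"translation":[-163,59,115],"spin":0}]' 60
python3 -m handwheel '[{"translation":[0,0,0],"spin":0},{"translation":[0,0,0],"spin":0}]' 60
python3 - <<'E'
from h import *
p,d,c,o=wlook('mirror_mount');save('w6',p)
P=o[0][1];q=P[P[:,2]>.025][:,:2];print(cv2.minAreaRect((q*1000).astype(np.float32)))
P=o[0][2][:,:2];print(cv2.minAreaRect((P*1000).astype(np.float32)))
E
```

```text
time: 21.1
ee_pos: [0.4276, 0.0672, 0.131]
tcp_rot: [[-0.002, 1.0, -0.006], [1.0, 0.002, 0.0], [0.0, -0.006, -1.0]]
ft_force: [0.2, -1.0, 0.5]
grip_width: 0.0549
finger_force: 0.0
time: 21.3
ee_pos: [0.4348, 0.0655, 0.1321]
tcp_rot: [[0.0, 1.0, 0.002], [1.0, -0.0, -0.0], [-0.0, 0.002, -1.0]]
ft_force: [0.5, 1.0, 0.6]
grip_width: 0.0553
finger_force: 0.0
mirror_mount 0.69 [290. 202. 359. 272.] z95 0.0362 topmid [0.4329 0.0685] med [0.4341 0.0693] size [0.0358 0.0444] ell [0.4349 0.0721]
tcp [0.4348 0.0654 0.132 ] t 21.35
((436.4685363769531, 68.77590942382812), (38.332366943359375, 34.759246826171875), 30.94708824157715)
((437.7981872558594, 69.57318115234375), (35.231666564941406, 34.759246826171875), 30.947092056274414)
```

View pics/w6.png

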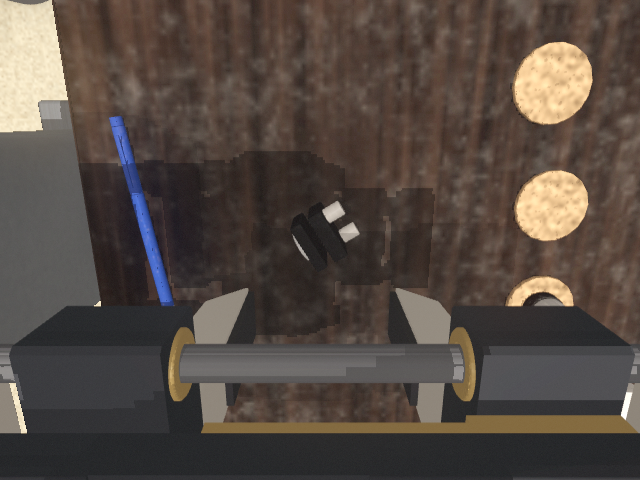

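The mount is at (325,235), with the mirror to the lower left and the knobs to the upper right, so its x axis is about 31° from world x. I'm turning the fingers by -59° and looking again.

```bash
python3 -m handwheel '[{"translation":[0,0,0],"spin":-0.14},{"translation":[0,1,0],"spin":-0.28},{"translation":[0,2,0],"spin":-0.42},{"translation":[0,3,0],"spin":-0.56},{"translation":[0,3,0],"spin":-0.70},{"translation":[0,3,0],"spin":-0.84},{"translation":[0,3,0],"spin":-0.98},{"translation":[0,3,0],"spin":-1.03},{"translation":[0,3,0],"spin":-1.03}]' 60
python3 - <<'E'
from h import *
p,d,c,o=wlook('mirror_mount');save('w7',cv2.resize(p[120:320,200:450],(750,600)))
P=o[0][1]
q=P[P[:,2]>.025][:,:2];print(cv2.minAreaRect((q*1000).astype(np.float32)))
s=env.sense();R=s['tcp_rot'];l=(P-s['ee_pos'])@R[:,:2]*1000  # tool x,y
print('tool x in world',R[:,0].round(3),'tooly',R[:,1].round(3))
for z0 in np.arange(0,.04,.005):
    m=(P[:,2]>z0)&(P[:,2]<=z0+.005)
    if m.sum()>10: print(z0.round(3),m.sum(),np.percentile(l[m],[1,99],axis=0).round(1).tolist())
m=(P[:,2]>.032)
print(np.histogram(l[m,0],np.arange(-30,31,2)))
E
```

```text
time: 22.3
ee_pos: [0.4341, 0.0684, 0.1315]
tcp_rot: [[0.858, 0.514, -0.0], [0.514, -0.858, -0.0], [-0.0, 0.0, -1.0]]
ft_force: [-0.0, 0.7, 0.2]
grip_width: 0.055
finger_force: 0.0
mirror_mount 0.6 [296. 204. 354. 263.] z95 0.0362 topmid [0.4333 0.0693] med [0.4349 0.0688] size [0.0351 0.0426] ell [0.4394 0.0702]
tcp [0.434  0.0684 0.1316] t 22.35
((436.6131591796875, 68.7062759399414), (37.62946319580078, 33.86157989501953), 28.536518096923828)
tool x in world [ 0.857  0.516 -0.   ] tooly [ 0.516 -0.857  0.   ]
0.0 21 [[-6.6, -5.3], [10.2, 16.5]]
0.005 52 [[9.3, -4.9], [21.8, 17.5]]
0.01 298 [[9.3, -4.4], [21.7, 16.7]]
0.015 100 [[-6.0, -13.9], [9.9, 17.6]]
0.02 173 [[-5.8, -13.9], [21.5, 17.3]]
0.025 219 [[-16.1, -15.0], [21.6, 17.5]]
0.03 845 [[-12.7, -14.5], [21.5, 17.9]]
0.035 1017 [[-12.9, -15.1], [9.6, 16.9]]
(array([  0,   0,   0,   0,   0,   0,   0,   0,  76, 148, 151, 156, 111,
         0,  31, 154, 165, 155, 165, 199,  32,  29,  33,  33,  34,  33,
         0,   0,   0,   0]), array([-30, -28, -26, -24, -22, -20, -18, -16, -14, -12, -10,  -8,  -6,
        -4,  -2,   0,   2,   4,   6,   8,  10,  12,  14,  16,  18,  20,
        22,  24,  26,  28,  30]))
```

View pics/w7.png

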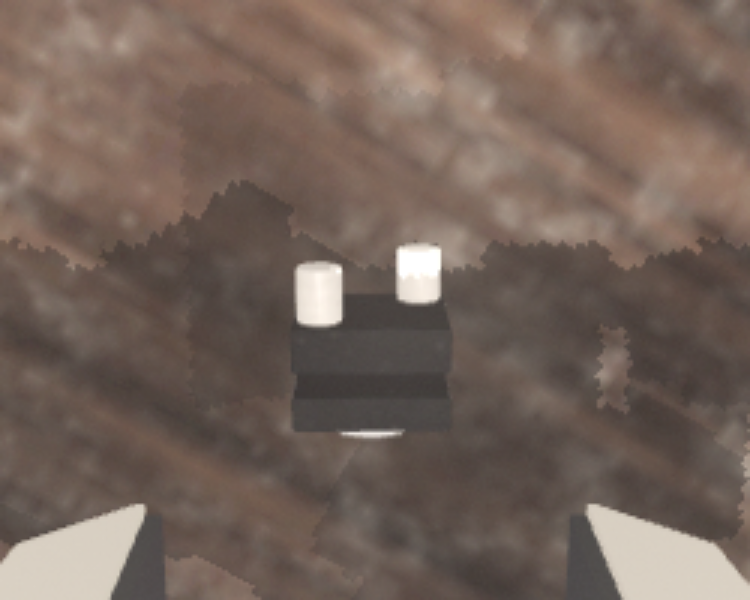

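The fingers are square to the plates and the mount is 1.3 mm off centre along the closing line. I'm descending to grip.

```bash
python3 -m handwheel '[{"translation":[0.5,-1,-40],"spin":0},{"translation":[0.5,-1,-85],"spin":0},{"translation":[0.5,-1,-115],"spin":0},{"translation":[0.5,-1,-125],"spin":0},{"translation":[0.5,-1,-126],"spin":0},{"translation":[0.5,-1,-126],"spin":0}]'
python3 -m handwheel '[{"translation":[0,0,0],"spin":0},{"translation":[0,0,0],"spin":0},{"translation":[0,0,0],"spin":0},{"translation":[0,0,0],"spin":0},{"translation":[0,0,0],"spin":0},{"translation":[0,0,0],"spin":0}]' 0 20
```

```text
time: 23.0
ee_pos: [0.4348, 0.0677, 0.0066]
tcp_rot: [[0.857, 0.515, 0.002], [0.515, -0.857, -0.0], [0.001, 0.001, -1.0]]
ft_force: [0.7, -0.7, -0.6]
grip_width: 0.0549
finger_force: 0.0
time: 23.6
ee_pos: [0.4344, 0.0677, 0.0065]
tcp_rot: [[0.857, 0.515, 0.002], [0.515, -0.857, -0.0], [0.001, 0.001, -1.0]]
ft_force: [-1.0, 0.5, 6.6]
grip_width: 0.0336
finger_force: 20.0
```

```bash
python3 -m handwheel '[{"translation":[0,0,40],"spin":0},{"translation":[5,0,85],"spin":0},{"translation":[35,-4,112],"spin":0},{"translation":[70,-8,115],"spin":0},{"translation":[100,-11,115],"spin":0},{"translation":[110,-13,115],"spin":0},{"translation":[110,-13,115],"spin":0},{"translation":[110,-13,115],"spin":0}]'
python3 - <<'E'
from h import *
p,d,c,o=wlook('cork_pad_1',3)
wlook('objective')
r=finder.trace('wrist','mirror_mount')
for x in r[:1]:
    P,_=cloud(c,d,x['mask']);s=env.sense();l=(P-s['ee_pos'])@s['tcp_rot'][:,:2]*1000;print(np.percentile(P[:,2],[5,95]),np.percentile(l,[1,99],axis=0).round(1))
E
```

```text
time: 24.4
ee_pos: [0.5422, 0.0549, 0.12]
tcp_rot: [[0.857, 0.515, -0.003], [0.515, -0.857, 0.0], [-0.002, -0.002, -1.0]]
ft_force: [0.1, 0.8, -0.1]
grip_width: 0.0335
finger_force: 20.0
cork_pad_1 0.95 [290. 104. 365. 184.] z95 0.0076 topmid [0.5937 0.0836] med [0.5942 0.0842] size [0.0493 0.0493] ell [0.5943 0.0841]
cork_pad_1 0.64 [390. 168. 464. 241.] z95 0.0076 topmid [0.5965 0.009 ] med [0.6025 0.0158] size [0.0494 0.046 ] ell [0.5972 0.0086]
cork_pad_1 0.58 [164.  51. 244. 138.] z95 0.0077 topmid [0.582 0.163] med [0.5826 0.1631] size [0.0489 0.0491] ell [0.5827 0.1628]
tcp [0.5421 0.0549 0.1202] t 24.45
objective 0.81 [404. 186. 465. 238.] z95 0.0574 topmid [0.5958 0.008 ] med [0.5961 0.0084] size [0.0158 0.0155] ell [0.5972 0.0169]
tcp [0.5426 0.055  0.1206] t 24.55
[0.12268225 0.14948533] [[  0.4 -17. ]
 [ 20.9  15.6]]
```

```bash
python3 -m handwheel '[{"translation":[25,14,0],"spin":0},{"translation":[49.5,28,-10],"spin":0},{"translation":[49.5,28,-40],"spin":0},{"translation":[49.5,28,-80],"spin":0},{"translation":[49.5,28,-100],"spin":0},{"translation":[49.5,28,-105],"spin":0},{"translation":[49.5,28,-105],"spin":0},{"translation":[49.5,28,-105],"spin":0},{"translation":[49.5,28,-105],"spin":0}]'
```

```text
time: 25.55
ee_pos: [0.5945, 0.0827, 0.0174]
tcp_rot: [[0.857, 0.515, 0.003], [0.515, -0.857, -0.0], [0.003, 0.002, -1.0]]
ft_force: [-0.6, 0.0, -1.0]
grip_width: 0.0336
finger_force: 20.0
```

```bash
python3 -m handwheel '[{"translation":[-1,0.5,-2],"spin":0},{"translation":[-1,0.5,-3.5],"spin":0},{"translation":[-1,0.5,-5],"spin":0},{"translation":[-1,0.5,-5.5],"spin":0},{"translation":[-1,0.5,-5.5],"spin":0}]'
```

```text
time: 26.05
ee_pos: [0.5925, 0.0832, 0.0115]
tcp_rot: [[0.857, 0.515, 0.001], [0.515, -0.857, -0.0], [0.001, 0.0, -1.0]]
ft_force: [-2.3, -0.8, 8.9]
grip_width: 0.0336
finger_force: 20.0
```

```bash
python3 -m handwheel '[{"translation":[0,0,0],"spin":0},{"translation":[0,0,0],"spin":0},{"translation":[0,0,0],"spin":0},{"translation":[0,0,35],"spin":0},{"translation":[0,0,80],"spin":0},{"translation":[-20,-15,120],"spin":0.14},{"translation":[-45,-45,150],"spin":0.28},{"translation":[-70,-85,170],"spin":0.42},{"translation":[-95,-125,170],"spin":0.56},{"translation":[-120,-165,170],"spin":0.70}]' 60
python3 -m handwheel '[{"translation":[-25,-40,0],"spin":0.14},{"translation":[-50,-80,0],"spin":0.28},{"translation":[-75,-120,0],"spin":0.33},{"translation":[-90,-155,0],"spin":0.33},{"translation":[-97,-180,0],"spin":0.33},{"translation":[-97,-180,0],"spin":0.33},{"translation":[-97,-180,0],"spin":0.33},{"translation":[-97,-180,0],"spin":0.33}]'
python3 - <<'E'
from h import *
p,d,c,o=wlook('dropper_bottle');save('w8',p)
c=vision.get_calibration('top');p,d=vision.grab_frame('top')
for r in finder.trace('top','mirror_mount')[:1]:
    P,_=cloud(c,d,r['mask']);P=P[P[:,2]>.025];print('mm',r['extent'],P.min(0),P.max(0))
    print(cv2.minAreaRect((P[:,:2]*1000).astype(np.float32)))
E
```

```text
time: 27.05
ee_pos: [0.4743, -0.0793, 0.1811]
tcp_rot: [[0.332, 0.943, 0.002], [0.943, -0.332, -0.001], [-0.0, 0.002, -1.0]]
ft_force: [-0.2, -0.7, 0.6]
grip_width: 0.0549
finger_force: 0.0
time: 27.85
ee_pos: [0.3782, -0.2571, 0.1801]
tcp_rot: [[0.013, 1.0, -0.0], [1.0, -0.013, 0.001], [0.001, -0.0, -1.0]]
ft_force: [0.2, 0.9, -0.8]
grip_width: 0.0553
finger_force: 0.0
dropper_bottle 0.6 [298. 207. 344. 271.] z95 0.0953 topmid [ 0.3759 -0.2639] med [ 0.376 -0.263] size [0.0137 0.0139] ell [ 0.3763 -0.2481]
tcp [ 0.3783 -0.257   0.1802] t 27.9
mm [279.2, 179.9, 298.9, 205.6] [0.57241999 0.06109018 0.02535367] [0.60594429 0.10420975 0.04241179]
((593.2247314453125, 82.7554931640625), (36.31122589111328, 34.085391998291016), 30.16446876525879)
```

View pics/w8.png

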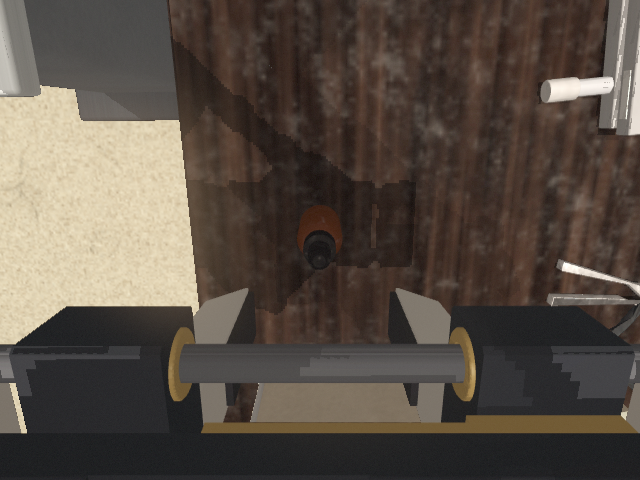

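The bottle cap is at (319,250), in the gap between the fingers. I'm descending to grip the cap with the tips above 60 mm.

```bash
python3 -m handwheel '[{"translation":[-2,-6.5,-20],"spin":0.013},{"translation":[-2,-6.5,-60],"spin":0.013},{"translation":[-2,-6.5,-95],"spin":0.013},{"translation":[-2,-6.5,-114],"spin":0.013},{"translation":[-2,-6.5,-118],"spin":0.013},{"translation":[-2,-6.5,-118],"spin":0.013}]'
python3 -m handwheel '[{"translation":[0,0,0],"spin":0},{"translation":[0,0,0],"spin":0},{"translation":[0,0,0],"spin":0},{"translation":[0,0,0],"spin":0},{"translation":[0,0,0],"spin":0},{"translation":[0,0,0],"spin":0}]' 0 25
```

```text
time: 28.65
ee_pos: [0.3762, -0.2641, 0.0622]
tcp_rot: [[0.0, 1.0, -0.0], [1.0, -0.0, 0.001], [0.001, -0.0, -1.0]]
ft_force: [-0.6, 0.5, 0.7]
grip_width: 0.0551
finger_force: 0.0
time: 29.25
ee_pos: [0.3763, -0.2647, 0.0626]
tcp_rot: [[0.001, 1.0, 0.001], [1.0, -0.001, -0.001], [-0.001, 0.001, -1.0]]
ft_force: [0.2, -0.0, 2.9]
grip_width: 0.0203
finger_force: 25.0
```

```bash
python3 -m handwheel '[{"translation":[0,0,30],"spin":0},{"translation":[0,0,70],"spin":0},{"translation":[0,10,105],"spin":0},{"translation":[10,35,115],"spin":0},{"translation":[28,70,115],"spin":0},{"translation":[47,105,115],"spin":0},{"translation":[66,140,115],"spin":0},{"translation":[86,175,115],"spin":0},{"translation":[105,210,115],"spin":0},{"translation":[125,245,115],"spin":0}]'
python3 -m handwheel '[{"translation":[20,35,0],"spin":0},{"translation":[40,70,0],"spin":0},{"translation":[60,100,0],"spin":0},{"translation":[73,120,0],"spin":0},{"translation":[79,125,0],"spin":0},{"translation":[79,125,0],"spin":0},{"translation":[79,125,0],"spin":0},{"translation":[79,125,0],"spin":0}]'
python3 - <<'E'
from h import *
p,d,c,o=wlook('cork_pad_1',3);save('w9',p)
E
```

```text
time: 30.25
ee_pos: [0.5013, -0.0178, 0.1771]
tcp_rot: [[0.001, 1.0, -0.001], [1.0, -0.001, -0.0], [-0.0, -0.001, -1.0]]
ft_force: [0.5, -1.0, -0.3]
grip_width: 0.0205
finger_force: 25.0
time: 31.05
ee_pos: [0.5796, 0.1044, 0.1773]
tcp_rot: [[0.002, 1.0, -0.0], [1.0, -0.002, -0.0], [-0.0, -0.0, -1.0]]
ft_force: [0.8, -0.1, -0.6]
grip_width: 0.0203
finger_force: 25.0
cork_pad_1 0.8 [294. 109. 357. 175.] z95 0.0077 topmid [0.5817 0.1631] med [0.5817 0.1635] size [0.0492 0.0486] ell [0.5818 0.1637]
cork_pad_1 0.6 [314. 210. 371. 253.] z95 0.0077 topmid [0.5939 0.0887] med [0.597  0.0996] size [0.0474 0.0399] ell [0.5947 0.0954]
tcp [0.5797 0.1045 0.1774] t 31.1
```

View pics/w9.png

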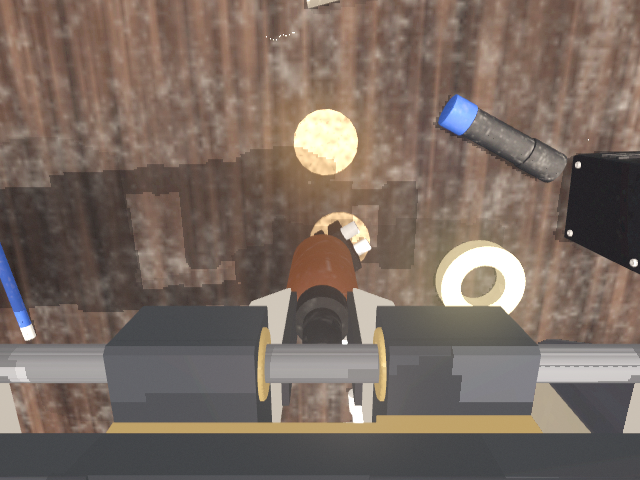

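The left pad is at (325,142), at about (0.5815, 0.1625), and the bottle is held straight at (323,290).

```bash
python3 -m handwheel '[{"translation":[2,30,0],"spin":0},{"translation":[2,50,0],"spin":0},{"translation":[2,57.5,-10],"spin":0},{"translation":[2,57.5,-45],"spin":0},{"translation":[2,57.5,-80],"spin":0},{"translation":[2,57.5,-100],"spin":0},{"translation":[2,57.5,-104],"spin":0},{"translation":[2,57.5,-104],"spin":0},{"translation":[2,57.5,-104],"spin":0},{"translation":[2,57.5,-104],"spin":0}]'
```

```text
time: 32.15
ee_pos: [0.583, 0.163, 0.0748]
tcp_rot: [[0.001, 1.0, 0.003], [1.0, -0.001, 0.0], [0.0, 0.003, -1.0]]
ft_force: [0.3, -0.0, -0.8]
grip_width: 0.0208
finger_force: 25.0
```

```bash
python3 -m handwheel '[{"translation":[-0.5,0,-3],"spin":0},{"translation":[-0.5,0,-4],"spin":0},{"translation":[-0.5,0,-5],"spin":0},{"translation":[-0.5,0,-5.5],"spin":0},{"translation":[-0.5,0,-5.5],"spin":0},{"translation":[-0.5,0,-5.5],"spin":0}]'
```

```text
time: 32.75
ee_pos: [0.5816, 0.1631, 0.0678]
tcp_rot: [[0.001, 1.0, 0.0], [1.0, -0.001, -0.0], [-0.0, 0.0, -1.0]]
ft_force: [0.9, 1.3, -1.1]
grip_width: 0.0204
finger_force: 25.0
```

```bash
python3 -m handwheel '[{"translation":[0,-0.5,-0.5],"spin":0},{"translation":[0,-0.5,-1],"spin":0},{"translation":[0,-0.5,-1],"spin":0},{"translation":[0,-0.5,-1],"spin":0}]'
```

```text
time: 33.15
ee_pos: [0.5819, 0.1628, 0.0676]
tcp_rot: [[0.001, 1.0, 0.001], [1.0, -0.001, 0.0], [0.0, 0.001, -1.0]]
ft_force: [-1.6, 0.2, 4.9]
grip_width: 0.0202
finger_force: 25.0
```

Contact. I'm releasing, lifting clear and backing off towards the robot.

```bash
python3 -m handwheel '[{"translation":[0,0,0],"spin":0},{"translation":[0,0,0],"spin":0},{"translation":[0,0,0],"spin":0},{"translation":[0,0,0],"spin":0},{"translation":[0,0,30],"spin":0},{"translation":[0,0,70],"spin":0},{"translation":[0,0,115],"spin":0},{"translation":[-40,0,130],"spin":0},{"translation":[-85,10,130],"spin":0},{"translation":[-130,20,130],"spin":0}]' 50
python3 -m handwheel '[{"translation":[-30,35,0],"spin":0},{"translation":[-60,70,0],"spin":0},{"translation":[-90,105,0],"spin":0},{"translation":[-120,140,0],"spin":0},{"translation":[-150,175,0],"spin":0},{"translation":[-150,175,0],"spin":0},{"translation":[-150,175,0],"spin":0}]'
python3 - <<'E'
from h import *
ims=[]
for n in('top','scene'):
    c=vision.get_calibration(n);p,d=vision.grab_frame(n)
    ims.append(cv2.resize(p[130:250,140:450] if n=='top' else p[170:290,180:490],(775,300)))
    P,_=cloud(c,d,d>0)
    def cyl(nm,x,y,z0,z1,r):
        q=P[(P[:,2]>z0)&(P[:,2]<z1)&(np.hypot(P[:,0]-x,P[:,1]-y)<r)]
        if len(q): print(n,nm,len(q),((q.min(0)+q.max(0))/2).round(4))
    cyl('puck',.6466,-.1385,.057,.068,.03);cyl('platen',.6466,-.1385,.045,.056,.055);cyl('carrier',.588,.308,.043,.056,.05)
    cyl('obj',.596,.007,.05,.06,.02);cyl('bottle',.582,.162,.085,.105,.025)
    cyl('padR',.596,.007,.0025,.009,.03);cyl('padL',.582,.162,.0025,.009,.03);cyl('padM',.594,.083,.0025,.009,.03);cyl('mirror',.594,.083,.025,.045,.03)
save('final',np.vstack(ims));print(env.sense()['time'])
E
```

```text
time: 34.15
ee_pos: [0.4504, 0.1824, 0.1972]
tcp_rot: [[0.002, 1.0, 0.001], [1.0, -0.002, 0.0], [0.0, 0.001, -1.0]]
ft_force: [-0.3, -0.4, 0.5]
grip_width: 0.046
finger_force: 0.0
time: 34.85
ee_pos: [0.3009, 0.358, 0.1967]
tcp_rot: [[-0.002, 1.0, 0.0], [1.0, 0.002, -0.0], [-0.0, 0.0, -1.0]]
ft_force: [-0.4, -0.6, -1.2]
grip_width: 0.0462
finger_force: 0.0
top puck 133 [ 0.6467 -0.1396  0.0613]
top platen 1599 [ 0.6471 -0.1394  0.0504]
top carrier 914 [0.5868 0.3081 0.0481]
top obj 69 [0.5952 0.0059 0.0541]
top bottle 56 [0.5805 0.1615 0.0935]
top padR 274 [0.5973 0.0048 0.0056]
top padL 172 [0.5797 0.1615 0.0055]
top padM 153 [0.5949 0.0808 0.0057]
top mirror 248 [0.5902 0.0826 0.0334]
scene puck 89 [ 0.6463 -0.1396  0.0619]
scene platen 1014 [ 0.6459 -0.14    0.0505]
scene carrier 483 [0.5866 0.306  0.0485]
scene obj 54 [0.5945 0.0059 0.0547]
scene bottle 49 [0.5808 0.1615 0.0942]
scene padR 186 [0.5938 0.0073 0.0058]
scene padL 141 [0.5783 0.1624 0.0057]
scene padM 126 [0.5915 0.0836 0.0058]
scene mirror 209 [0.5895 0.0825 0.0343]
34.95
```

View pics/final.png

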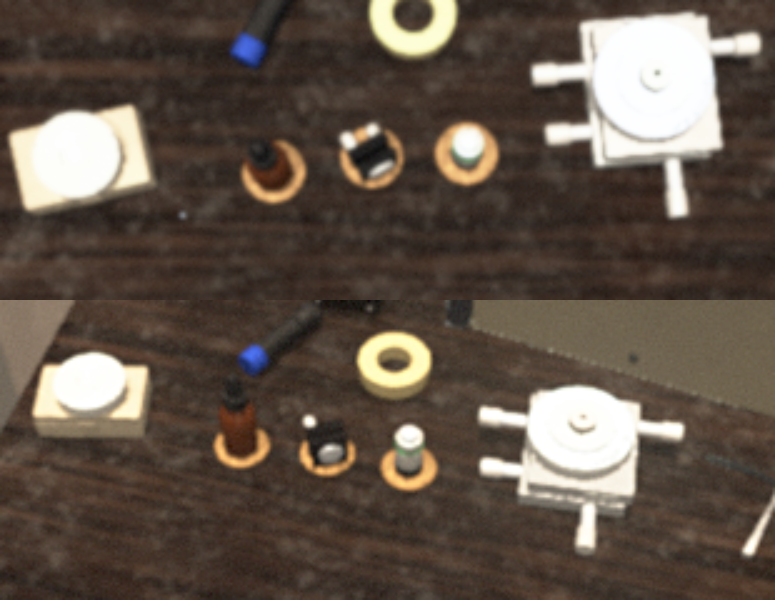

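The final views show all five in place and upright: carrier on the lid (75,155), bottle (270,165), mount (372,158), objective (467,148) and puck centred on the platen (653,75).

```bash
python3 -c "
from cell import workorder
print(workorder.close_job())"
```

```text
the job is handed in; nothing more can be done
None
```

The desk is set out and the job is handed in at about 35 s: all five things stand upright and free in their asked places, within about 1–2 mm of centre by the cameras, except that the mirror mount may be up to about 3 mm off, because its exact centre was unclear.

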